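# Lock the heat lamp's set screw with its locknut

## Robot

A 6-joint arm with a two-finger parallel gripper is mounted at the origin on the work surface. World frame = base frame: x ahead of the robot, y to its left, z up, the work surface at z = 0. Lengths are in m, angles in degrees, forces in N, time in s.
With the tool pointing down it reaches from about 0.3 to 0.75 m from the base axis. Payload 8.5 kg.
Tool frame: the origin (TCP) lies midway between the tips of the shut fingers; the grasp point (between the pads) lies env.tcp_to_grasp behind it (env.tcp_to_grasp is the distance from the TCP to the grasp point, in m); z points along the fingers, y is the line along which they close (so a half turn about z gives the same grasp; the last joint's range is limited). The gripper opens to 85 mm and grips with 20 to 120 N. Pads are 22 mm wide; open, the fingers measure 114 mm over their backs; the gripper's body (76 mm by 85 mm) begins 54 mm behind the grasp point. The pads swing forward as they close: fully open they stand 13 mm farther back than shut.
Start: joints at [-85.273, 21.807, 74.336, -0, 83.858, -12.336], TCP at [0.161, -0.526, 0.231] pointing down, gripper open.
Joint ranges: [-178.18, 178.18], [-50.72, 133.34], [12.68, 142.11], [-81.47, 261.47], [9.98, 163.14], [-165.26, 165.26]. Speed limits (degrees/s): [136.94, 136.94, 180, 180, 180, 180].

## Interface

Orientations are given as a 3x3 rotation matrix whose columns are the frame's x, y, z axes.
In Python, from rig import observe, optics, job, env gives the robot as it stands. The module is installed in compiled form; this text tells all that it offers.
- The arm moves only by the shell command python3 -m jog 'ROWS' [FORCE]. ROWS is JSON, a list of rows, each a list of 7 numbers: the turn, a rotation vector about the tool's x, y, z in rad, then the shift along the tool's x, y, z in m, then the opening in per cent of the stroke, from 0 (shut) to 100 (fully open). A call has 1 to 10 rows; each row shifts and turns the commanded pose from where the row before left it, along the tool's axes as they then stand; what a row does not reach is not made up. A row lasts 1/8 s, in which the tool goes at most 62.5 mm and 10.7 degrees, less where a joint would pass 70% of its speed; a pose out of reach is approached as far as the arm can. A call is refused whole if a number of a shift passes 0.0625 or a number of a turn 0.188, either way. A call with a gripper value outside its range is refused whole. The fingers move at their own pace and stop on an object; FORCE is the grip in N (left out, the last holds). Time passes only in rows, so rows that do not move let the fingers close. It gives the time, the measured TCP pose, the force, the opening and the grip force at its end, in the units of the state.
- observe(): the state, without advancing time (a new reading comes with each control period).
- optics.get_image(name): name is "side" or "top"; returns a dict with "pixels" (420x560x3 uint8, red, green, blue), "mtx" (3x3 intrinsics, pixels), "rvec" (rotation vector, rad) and "tvec" (3), from world to camera coordinates, as OpenCV has them. Camera axes: x right, y down, z forward; pixel columns grow to the right and rows downward; lengths in m; the calibration is good to about 2 mm. A picture is of the moment at which its call begins. There is no depth.
- job.close_job(): hands the job in; it is judged then, once.
The state is a dict: "time_s": time; "q": joint angles; "qvel": joint speeds; "joint_efforts": joint torques, N m; "position": TCP position; "tool_rot": TCP orientation; "ft_force": force on the tool from outside, world axes, zero at the start; "wrist_torque": the same for the moment, N m; "grip_width": finger opening in m; "gripper_force": force on a finger pad.
Only numpy, scipy, OpenCV 4.12 (cv2) and the standard library are available. Lean on these libraries where they do the work, as an engineer would, in place of code of your own. Each camera call takes 0.05 s, during which the arm holds its last target. There are 200 camera calls.

## Task

The heat lamp's swivel mount has been adjusted and must be locked without losing the setting. Lay the larger open-ended spanner over the two flats on top of the set screw, flat and fully down, with its handle in the rest between the two pins, so that it holds the screw still; then swing the locknut's lever clockwise (seen from above) until it is tight. The screw must not turn along with the nut, and the spanner stays in place on the screw when you are done.

Things in the scene. Friction and masses are not known exactly. Their poses are not given: they have to be found in the camera images.
- stand: Grey lamp mount fixed to the table: base plate 110 x 240 x 12 mm (to z = 12), block 64 mm square, to z = 42. Origin on the screw's axis at table height, z up. The spanner's handle rest stands at y = +150 mm: block 56 (x) x 16 (y) mm, top at z = 64 mm, with two upright 12 mm pins on it at x = -22 and +22 mm, round tops at z = 98 mm, 32 mm clear between them.
- screw: Upright set screw in the stand, turns easily about z. Origin and axes as the stand's at the start; turns with the screw. Collar 52 mm across, top at z = 64 mm; above it a flat-sided tongue 16 mm thick (x), 30 mm long (y), up to z = 90 mm, rounded on top. A seated spanner in the rest stops it after about 10 degrees of slack; more than 20 degrees loses the setting.
- spanner: The larger of two loose steel spanners, flat, 12 mm thick, 230 mm long, 0.25 kg. Origin on the underside amid the jaw slot (20 mm wide, 50 long), x to the open end, z up. Head 50 mm wide; handle 20 mm wide, x = -45 to -205 mm; balances at x = -70 mm. Seated: on collar and rest, origin on the axis, x along the stand's -y. The smaller one (slot 10 mm) does not fit.
- locknut (a joint): Turn of the dark nut under the collar on the screw, clockwise from above, rad: loose 0 to 0.25, tight from 1.0, hard stop 1.2. Stiff (2 to 3 N at the grip), drags an unheld screw, stays put. Lever at z = 50 mm, 10 mm thick, ends in an upright black grip 16 mm across, top z = 106 mm, 95 mm from the axis, at angle (-0.15 - value) about the screw's z from its x.
Mind the look-alikes: they are no part of the job. Leave any red look-alike of the spanner alone.

How it is judged (in metres and radians):
On the way:
1. the larger spanner lies fully down over the screw's flats, handle in the rest, while the locknut is still loose (horizontal distance between spanner and screw below 0.018 m and z of spanner in the frame of stand between 0.058 and 0.07 m and angle between spanner's own z axis and vertical below 0.1 rad and angle between the x axis of spanner and the y axis of stand, either way round below 0.2 rad and value of joint locknut below 0.6 rad), for 0.2 s.
At the end, for the whole second after the job is handed in: The locknut is at 1.0 rad or more on the screw, the screw within 20 degrees of its setting, and the larger spanner at rest on the flats with its handle in the rest: within 18 mm of the axis, underside 58 to 70 mm above the table, tilted under 5.7 degrees, within 11 degrees of the rest's line (value of joint locknut above 1 rad and angle between the x axis of screw and the x axis of stand, either way round below 0.35 rad and horizontal distance between spanner and screw below 0.018 m and z of spanner in the frame of stand between 0.058 and 0.07 m and angle between spanner's own z axis and vertical below 0.1 rad and angle between the x axis of spanner and the y axis of stand, either way round below 0.2 rad and linear speed of spanner below 0.02 m/s); the robot touches nothing.
It fails at once if the screw turns more than 20 degrees from its setting (angle between the x axis of screw and the x axis of stand, either way round above 0.35 rad).
It also fails if it takes over 58 s, if anything falls off the work surface, if the arm or the gripper's body presses on something with over 40 N, if the wrist force passes 120 N, or if a joint passes its speed limit or range.

## Working session

There is one attempt and no reset: what is moved stays moved. The work goes in short steps, Python scripts to look and compute and a shell command to move; the robot and the scene stay as the last step left them, time stands still between calls to the robot, and variables do not carry over. Pictures are saved under pics/ and viewed, at most 10 in all, crops included, and the job is handed in when it is done.

```bash
mkdir -p pics
python3 - <<'E'
from rig import observe, optics, env
import cv2
for n in("top","side"):
    d=optics.get_image(n); cv2.imwrite(f"pics/{n}0.png",d["pixels"][:,:,::-1])
    R=cv2.Rodrigues(d["rvec"])[0]; print(n,d["mtx"].tolist(),(-R.T@d["tvec"].ravel()).round(3),R.round(2).tolist())
s=observe();print(s,env.tcp_to_grasp)
E
```

```text
top [[382.2390408110872, 0.0, 274.0014168431293], [0.0, 382.2390408110872, 207.22910424174816], [0.0, 0.0, 1.0]] [ 0.365 -0.121  0.751] [[0.03, -1.0, -0.0], [-1.0, -0.03, -0.05], [0.05, 0.0, -1.0]]
side [[432.2175655062022, 0.0, 281.44884144608227], [0.0, 432.2175655062022, 216.32932037688386], [0.0, 0.0, 1.0]] [0.329 0.363 0.639] [[-0.99, -0.15, -0.02], [-0.1, 0.76, -0.64], [0.11, -0.63, -0.77]]
{'time_s': 0.1, 'q': array([-8.52741373e+01,  2.18378173e+01,  7.43784836e+01,  6.64516554e-04,
        8.38578396e+01, -1.23385603e+01]), 'qvel': array([-0.00335732, -0.12551836, -0.21057632,  0.05366682,  0.02083336,
        0.05875759]), 'joint_efforts': array([ 2.55817518e-03, -4.49222016e+01, -2.31656492e+01, -1.66442373e-04,
        3.66633394e-03,  2.31266534e-05]), 'position': array([ 0.1613495 , -0.52553521,  0.23077842]), 'tool_rot': array([[ 9.55975790e-01,  2.93445530e-01, -9.51180349e-05],
       [ 2.93445404e-01, -9.55974963e-01,  1.29054723e-03],
       [ 2.87774856e-04, -1.26164386e-03, -9.99999163e-01]]), 'ft_force': array([ 0.15322374, -0.08188617, -0.13965058]), 'wrist_torque': array([-0.02816892,  0.02773401, -0.00932159]), 'gripper_force': 0.0, 'grip_width': 0.0854413300124812} 0.0187
```

View pics/top0.png

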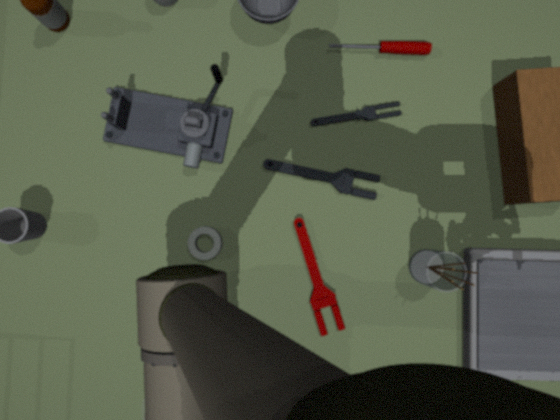

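View pics/side0.png

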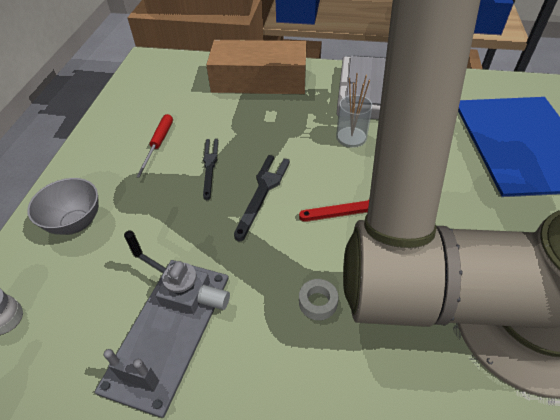

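Top view: the candidates for the spanner are the dark one at (265–380, 160–198), a smaller dark one at (312–400, 100–125), and a red one at (295–345, 217–335). I choose the larger dark one. The stand's screw is at about (195,122), the rest pins at about (110–122, 90–125), the black grip at about (216,73), and the lamp stub at (193,157). The side view shows the same things: spanner (240,235)–(290,160), stand pins (110,355) and (140,372), and grip (133,243).

```bash
cat > h.py <<'E'
import numpy as np, cv2
from rig import observe, optics, env
def cam(n): 
    d=optics.get_image(n); return d
def cast(d,p,z):
    R=cv2.Rodrigues(d["rvec"])[0]; c=-R.T@np.ravel(d["tvec"])
    u=cv2.undistortPoints(np.float64([[p]]),d["mtx"],None).ravel()
    r=R.T@np.r_[u,1]; return (c+r*(z-c[2])/r[2])
def proj(d,P): return cv2.projectPoints(np.float64(P).reshape(-1,1,3),d["rvec"],d["tvec"],d["mtx"],None)[0].reshape(-1,2)
E
python3 - <<'E'
from h import *
d=cam("top"); im=d["pixels"]; s=cam("side")
c=cv2.resize(im[55:215,90:400],None,fx=2.58,fy=2.58,interpolation=cv2.INTER_CUBIC)
c=np.clip(c*1.8,0,255).astype(np.uint8); cv2.imwrite("pics/topc.png",c[:,:,::-1])
c=cv2.resize(s["pixels"][220:420,80:300],None,fx=3,fy=3,interpolation=cv2.INTER_CUBIC);c=np.clip(c*1.6,0,255).astype(np.uint8)
cv2.imwrite("pics/sidec.png",c[:,:,::-1])
hsv=cv2.cvtColor(im,cv2.COLOR_RGB2HSV)
i16=im.astype(int); m=((i16[...,1]-i16[...,2]<8)&(i16.max(2)<75)).astype(np.uint8)
n,l,st,ce=cv2.connectedComponentsWithStats(m)
for i in range(1,n):
    if st[i,4]>150:
        ct=cv2.findContours((l==i).astype(np.uint8),cv2.RETR_EXTERNAL,cv2.CHAIN_APPROX_NONE)[0][0]
        (x,y),wh,a=cv2.minAreaRect(ct); b=cv2.boxPoints(((x,y),wh,a))
        print(st[i],ce[i].round(1),[cast(d,p,.012)[:2].round(4).tolist() for p in b])
E
```

```text
[ 36   0  32  29 489] [54.  15.9] [[0.7705, 0.3665], [0.8122, 0.3368], [0.7784, 0.2929], [0.7369, 0.3226]]
[240   0  56  18 261] [264.8   8.7] [[0.8171, -0.0398], [0.8203, -0.1495], [0.7854, -0.1504], [0.7822, -0.0409]]
[184  65  38  98 937] [206.5 114.1] [[0.4898, 0.0613], [0.6829, 0.0647], [0.6832, -0.0074], [0.4902, -0.0099]]
[105  87  30  56 935] [119.2 111.9] [[0.5276, 0.2238], [0.6363, 0.2073], [0.6277, 0.1602], [0.5192, 0.177]]
[311 102  90  24 763] [356.9 114.8] [[0.5826, -0.1843], [0.6228, -0.3566], [0.5953, -0.3624], [0.5553, -0.1904]]
[ 264  159  116   40 1488] [327.2 176.5] [[0.4665, -0.0926], [0.5147, -0.1011], [0.4741, -0.3238], [0.4263, -0.3145]]
[ 20 209  26  32 472] [ 34.2 224.8] [[0.3873, 0.3719], [0.3902, 0.3243], [0.3303, 0.3186], [0.3274, 0.3661]]
[  0 210  24  31 613] [ 10.3 225.3] [[0.3264, 0.4066], [0.3842, 0.4105], [0.3855, 0.366], [0.3277, 0.3622]]
[  142   248   418   172 21621] [313.6 367.4] [[0.3191, 0.1321], [0.3425, -0.6706], [0.0221, -0.667], [-0.0008, 0.1168]]
[477 258   7  77 163] [477.7 293.1] [[0.1752, -0.5034], [0.3189, -0.5129], [0.3184, -0.5244], [0.1748, -0.5147]]
```

View pics/topc.png

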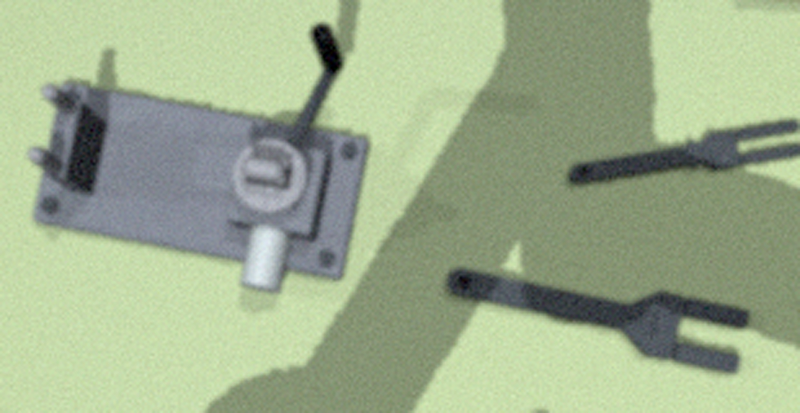

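View pics/sidec.png

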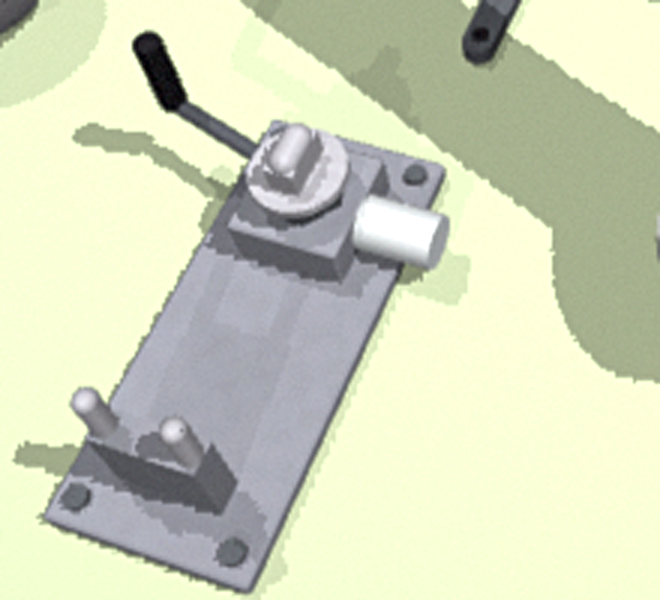

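The crops confirm the choice: the dark spanner's box measures 50 x 226 mm. The stand shows the collar centre at crop (269,176), the pin tops at (50,92) and (37,155), and the grip top at about (318,33). The side crop has the pins at (85,398) and (172,430), and the grip top at (149,42).

Run:
```python
from h import *
d=cam("top"); s=cam("side")
T=lambda x,y:(90+x/2.58-.3,55+y/2.58-.3); S=lambda x,y:(80+x/3-.3,220+y/3-.3)
def tri(a,b):
    P=[np.c_[cv2.Rodrigues(k["rvec"])[0],np.ravel(k["tvec"])] for k in(d,s)]
    u=[k["mtx"]@p for k,p in zip((d,s),P)]
    X=cv2.triangulatePoints(u[0],u[1],np.float64(a).reshape(2,1),np.float64(b).reshape(2,1)).ravel(); return (X[:3]/X[3]).round(4)
print("pins tri",tri(T(50,92),S(85,398)),tri(T(37,155),S(172,430)))
print("pins z95",[cast(k,p,.095).round(4) for k,p in((d,T(50,92)),(s,S(85,398)),(d,T(37,155)),(s,S(172,430)))])
print("grip tri",tri(T(318,33),S(149,42)))
print("collar",cast(d,T(269,176.5),.064).round(4),cast(s,S(298,178),.064).round(4))
c=np.array([cast(d,T(*p),.012)[:2] for p in((70,80),(368,137),(342,278),(35,222))])
print("plate top",c.round(4).tolist(),np.linalg.norm(np.diff(c,axis=0),axis=1))
c2=np.array([cast(s,S(*p),.012)[:2] for p in((45,517),(250,590),(443,168))]); print("plate side",c2.round(4).tolist(),np.linalg.norm(np.diff(c2,axis=0),axis=1))
# spanner: handle hole end & tips in both
for n,k,roi in(("top",d,(150,210,255,390)),("side",s,(145,245,225,300))):
    a,b,e,f=roi; i16=k["pixels"].astype(int); m=np.zeros((420,560),np.uint8)
    m[a:b,e:f]=((i16[...,1]-i16[...,2]<8)&(i16.max(2)<90))[a:b,e:f]
    q=max(cv2.findContours(m,0,cv2.CHAIN_APPROX_NONE)[0],key=cv2.contourArea)
    W=np.array([cast(k,p[0],.009)[:2] for p in q]).astype(np.float32)
    r=cv2.minAreaRect(W); B=cv2.boxPoints(r); print(n,cv2.contourArea(q),r,B.round(4).tolist())
    # handle axis: pixels 25..140 mm from the handle end
    ys=np.argwhere(m); w=np.array([cast(k,(x,y),.009)[:2] for y,x in ys]); 
    w=w[(w[:,1]<-.115)&(w[:,1]>-.215)]; v=cv2.fitLine(w.astype(np.float32),cv2.DIST_L2,0,.01,.01).ravel(); print("handle line",v.round(4), np.degrees(np.arctan2(v[1],v[0])))
```

```text
pins tri [0.5965 0.1741 0.0958] [0.5539 0.1815 0.0939]
pins z95 [array([0.5967, 0.1744, 0.095 ]), array([0.5968, 0.1738, 0.095 ]), array([0.5532, 0.1809, 0.095 ]), array([0.5538, 0.1819, 0.095 ])]
grip tri [ 0.6358 -0.0083  0.1092]
collar [0.5515 0.0305 0.064 ] [0.5501 0.0348 0.064 ]
plate top [[0.6358, 0.197], [0.5982, -0.0321], [0.4895, -0.0163], [0.5255, 0.2179]] [0.23217899 0.1098784  0.23690024]
plate side [[0.6328, 0.2031], [0.5256, 0.2201], [0.4902, -0.0129]] [0.10859636 0.23573457]
top 1345.0 ((0.4716636538505554, -0.2086934745311737), (0.22737239301204681, 0.050329990684986115), 79.26642608642578) [[0.42579999566078186, -0.3156999945640564], [0.47519999742507935, -0.32510000467300415], [0.5175999999046326, -0.10170000046491623], [0.46810001134872437, -0.09229999780654907]]
handle line [ 0.1888  0.982   0.4793 -0.164 ] 79.11452
side 1135.5 ((0.46999555826187134, -0.20704680681228638), (0.2375209927558899, 0.05367811769247055), 81.1051254272461) [[0.4250999987125397, -0.32019999623298645], [0.4781000018119812, -0.32850000262260437], [0.5149000287055969, -0.09390000253915787], [0.4618000090122223, -0.08560000360012054]]
handle line [ 0.2072  0.9783  0.479  -0.1634] 78.04205
```

```bash
python3 -m jog '[[0,0,0,0.038,-0.0194,0,60],[0,0,0,0.038,-0.0194,0,60],[0,0,0,0.038,-0.0194,0,60],[0,0,0,0.038,-0.0194,0,60],[0,0,0,0.038,-0.0194,0,60],[0,0,0,0.038,-0.0194,0,60],[0,0,0,0.038,-0.0194,0,60],[0,0,0,0.038,-0.0194,0,60],[0,0,0,0.038,-0.0194,0,60],[0,0,0,0.038,-0.0194,0,60]]' 60; python3 -m jog '[[0,0,-0.135,0,0,0,60],[0,0,-0.135,0,0,0,60],[0,0,-0.135,0,0,0,60],[0,0,-0.135,0,0,0,60],[0,0,-0.135,0,0,0,60],[0,0,-0.135,0,0,0,60],[0,0,-0.135,0,0,0,60],[0,0,-0.135,0,0,0,60],[0,0,0,0,0,0,60],[0,0,0,0,0,0,60]]'
```

```text
time_s: 1.55
position: [0.4686, -0.2277, 0.2313]
tool_rot: [[0.956, 0.293, 0.0], [0.293, -0.956, -0.0], [0.0, 0.0, -1.0]]
ft_force: [-0.2, -0.7, 0.3]
grip_width: 0.0511
gripper_force: 0.0
time_s: 2.8
position: [0.4677, -0.2288, 0.2313]
tool_rot: [[0.194, 0.981, -0.0], [0.981, -0.194, 0.0], [0.0, -0.0, -1.0]]
ft_force: [-0.6, -0.0, -0.6]
grip_width: 0.0514
gripper_force: 0.0
```

```bash
python3 -m jog '[[0,0,0,0,0,0.045,60],[0,0,0,0,0,0.045,60],[0,0,0,0,0,0.045,60],[0,0,0,0,0,0.045,60],[0,0,0,0,0,0.027,60],[0,0,0,0,0,0.010,60],[0,0,0,0,0,0.007,60],[0,0,0,0,0,0.002,60],[0,0,0,0,0,0,60]]'
python3 - <<'E'
from h import *
for n,(a,b,c,e) in(("top",(60,260,200,440)),("side",(120,320,180,400))):
    k=cam(n); cv2.imwrite(f"pics/g_{n}.png",np.clip(cv2.resize(k["pixels"][a:b,c:e],None,fx=2.5,fy=2.5)*1.6,0,255).astype(np.uint8)[:,:,::-1])
E
```

```text
time_s: 3.92
position: [0.468, -0.229, 0.0059]
tool_rot: [[0.192, 0.981, 0.001], [0.981, -0.192, -0.001], [-0.001, 0.001, -1.0]]
ft_force: [0.8, -0.3, 0.2]
grip_width: 0.0511
gripper_force: 0.0
```

View pics/g_side.png

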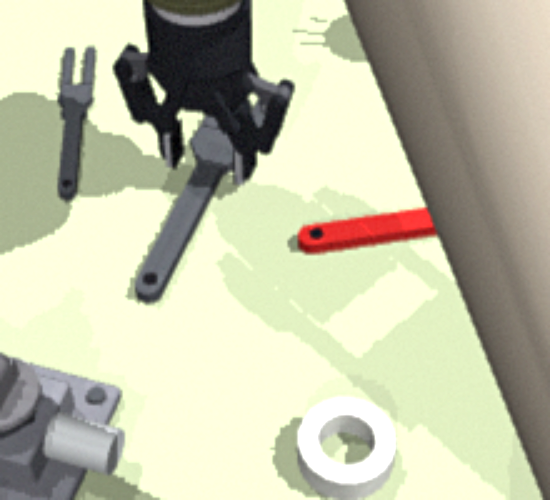

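The fingers straddle the handle just behind the head, at crop (205,165). I'll close and lift.

```bash
python3 -m jog '[[0,0,0,0,0,0,10],[0,0,0,0,0,0,10],[0,0,0,0,0,0,10],[0,0,0,0,0,0,10],[0,0,0,0,0,0,10],[0,0,0,0,0,0,10]]' 80;  python3 -m jog '[[0,0,0,0,0,-0.02,10],[0,0,0,0,0,-0.04,10],[0,0,0,0,0,-0.04,10],[0,0,0,0,0,-0.04,10],[0,0,0,0,0,0,10]]'
python3 - <<'E'
from h import *
k=cam("side"); cv2.imwrite("pics/lift.png",np.clip(cv2.resize(k["pixels"][60:360,60:400],None,fx=2,fy=2)*1.6,0,255).astype(np.uint8)[:,:,::-1])
E
```

```text
time_s: 4.78
position: [0.4679, -0.2289, 0.0059]
tool_rot: [[0.192, 0.981, 0.001], [0.981, -0.192, -0.001], [-0.0, 0.001, -1.0]]
ft_force: [-1.6, 0.5, 5.8]
grip_width: 0.0168
gripper_force: 78.4
time_s: 5.4
position: [0.4685, -0.2294, 0.1477]
tool_rot: [[0.192, 0.981, 0.004], [0.981, -0.192, -0.003], [-0.002, 0.005, -1.0]]
ft_force: [-0.4, -0.0, -3.2]
grip_width: 0.0168
gripper_force: 79.0
```

View pics/lift.png

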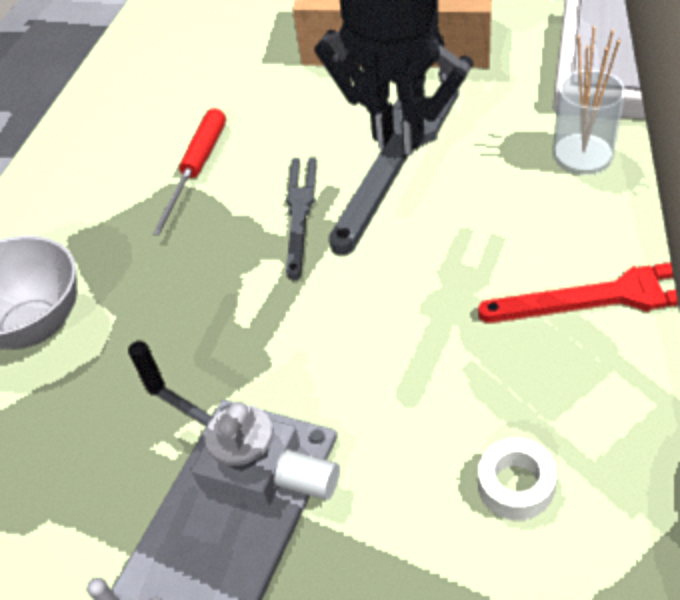

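Lifted: the spanner hangs level in the fingers, and the load is about 3 N. I'll carry it over the screw.

```bash
python3 -m jog '[[0,0,0,0.0425,0.0036,0,10],[0,0,0,0.0425,0.0036,0,10],[0,0,0,0.0425,0.0036,0,10],[0,0,0,0.0425,0.0036,0,10],[0,0,0,0.0425,0.0036,0,10],[0,0,0,0.0425,0.0036,0,10],[0,0,0,0.0425,0.0036,0,10],[0,0,0,0.0425,0.0036,0,10],[0,0,-0.028,0,0,0,10],[0,0,0,0,0,0,10]]'
python3 - <<'E'
from h import *
o=[]
for n,(a,b,c,e) in(("top",(60,210,60,360)),("side",(180,420,60,360))):
    k=cam(n); cv2.imwrite(f"pics/raw_{n}.png",k["pixels"][:,:,::-1]); o.append(cv2.resize(k["pixels"][a:b,c:e],(600,(b-a)*2))); 
s=np.vstack(o)[:,:]; s=cv2.resize(s,None,fx=.76,fy=.76)
cv2.imwrite("pics/over.png",np.clip(s*1.6,0,255).astype(np.uint8)[:,:,::-1]); print(observe()["position"],observe()["tool_rot"].round(4).tolist())
E
```

```text
time_s: 6.7
position: [0.5605, 0.0991, 0.1438]
tool_rot: [[0.164, 0.986, -0.003], [0.986, -0.164, -0.0], [-0.001, -0.003, -1.0]]
ft_force: [0.0, -0.2, -2.2]
grip_width: 0.0169
gripper_force: 79.0
[0.56077406 0.09851166 0.14452542] [[0.1657, 0.9862, -0.0017], [0.9862, -0.1657, -0.0001], [-0.0004, -0.0017, -1.0]]
```

View pics/over.png

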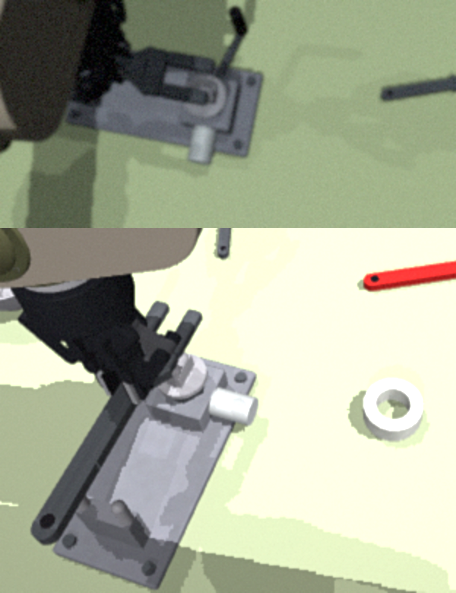

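The held spanner is above the stand, its open end past the tongue and its handle end beyond the pins, and it looks a little high or left in the side view, as expected at this height. I'll check the held spanner's line against the TCP to get the camera-to-robot bias.

Run:
```python
from h import *
p=np.array([.5608,.0985]); u=np.array([.1657,.9862]); n=np.array([.9862,-.1657])
ax=np.array([.551,.031])
print("axis rel TCP: along",(ax-p)@u,"lat",(ax-p)@n)
for nm,rois in(("side",{"handle":(305,372,85,150)}),("top",{})):
    k=cam(nm); g=k["pixels"].max(2); print(nm)
    for r,(a,b,c,e) in rois.items():
        for row in range(a,b,8): print(row,c,g[row,c:e:2].tolist())
    # profile across spanner: sample along lateral at given along distance, z=.150
    for al in (-85,-75,-60,-40,90,105,120,130):
        ps=[np.r_[p+u*al/1000+n*l/1000,.1505] for l in range(-36,37,3)]
        q=proj(k,ps).astype(np.float32); v=cv2.remap(g,q[None,:,0],q[None,:,1],cv2.INTER_LINEAR)[0]
        print(al,v.tolist())
    ps=[np.r_[p+u*al/1000+n*(-17)/1000,.1505] for al in range(-115,-60,3)]; q=proj(k,ps).astype(np.float32); print("tip",cv2.remap(g,q[None,:,0],q[None,:,1],cv2.INTER_LINEAR)[0].tolist())
    ps=[np.r_[p+u*al/1000,.1505] for al in range(115,157,3)]; q=proj(k,ps).astype(np.float32); print("end",cv2.remap(g,q[None,:,0],q[None,:,1],cv2.INTER_LINEAR)[0].tolist())
```

```text
axis rel TCP: along -0.06819236 lat 0.00151999000000008
side
305 85 [116, 116, 116, 118, 116, 118, 117, 118, 118, 119, 117, 117, 118, 115, 118, 117, 118, 118, 118, 95, 53, 54, 52, 51, 42, 41, 43, 42, 28, 26, 74, 86, 84]
313 85 [117, 119, 117, 114, 116, 118, 115, 116, 116, 115, 115, 115, 116, 117, 115, 118, 120, 55, 54, 53, 53, 54, 54, 54, 58, 32, 25, 32, 83, 84, 85, 84, 78]
321 85 [117, 116, 115, 116, 116, 116, 115, 116, 118, 117, 116, 115, 115, 120, 96, 53, 52, 55, 50, 53, 54, 53, 52, 25, 26, 52, 85, 83, 83, 84, 81, 82, 125]
329 85 [116, 115, 118, 116, 115, 116, 115, 117, 115, 117, 114, 119, 55, 53, 55, 56, 50, 52, 55, 54, 46, 25, 22, 77, 84, 85, 84, 86, 85, 76, 123, 121, 119]
337 85 [114, 115, 116, 113, 116, 114, 116, 116, 118, 95, 51, 56, 55, 48, 51, 53, 51, 58, 30, 26, 46, 89, 86, 86, 85, 85, 86, 78, 85, 122, 119, 120, 118]
345 85 [116, 116, 116, 116, 114, 118, 115, 55, 53, 52, 52, 51, 54, 56, 54, 51, 22, 27, 53, 89, 85, 84, 83, 83, 85, 77, 82, 123, 123, 120, 121, 121, 120]
353 85 [115, 114, 114, 117, 96, 53, 51, 56, 48, 55, 54, 52, 55, 35, 30, 20, 75, 88, 86, 83, 85, 87, 83, 78,
[... 1681 characters left out ...]
 33, 28, 30, 51, 73, 72, 75, 73]
-40 [72, 74, 74, 50, 26, 23, 24, 30, 24, 29, 29, 30, 24, 28, 24, 29, 30, 29, 31, 30, 55, 75, 74, 76, 70]
90 [27, 28, 28, 32, 26, 26, 26, 31, 24, 27, 28, 29, 27, 26, 25, 27, 25, 29, 22, 27, 22, 30, 28, 25, 25]
105 [27, 32, 27, 29, 19, 25, 29, 24, 25, 26, 25, 28, 22, 26, 27, 29, 23, 29, 21, 28, 28, 29, 24, 20, 25]
120 [23, 28, 22, 25, 28, 23, 27, 28, 28, 30, 27, 30, 30, 27, 27, 29, 26, 27, 26, 27, 28, 27, 29, 26, 27]
130 [89, 79, 65, 54, 46, 30, 31, 29, 28, 28, 29, 30, 30, 29, 28, 26, 24, 24, 24, 22, 26, 26, 27, 28, 29]
tip [67, 82, 86, 83, 50, 56, 52, 31, 44, 44, 47, 45, 43, 31, 31, 32, 30, 29, 24]
end [28, 29, 27, 27, 21, 30, 29, 50, 85, 100, 100, 97, 98, 98]
```

Run:
```python
from h import *
ax=np.array([.551,.031]); 
t=np.radians(80.6); u=np.array([np.cos(t),np.sin(t)]); n=np.array([u[1],-u[0]])
for nm in("top","side"):
    k=cam(nm); g=cv2.imread(f"pics/{nm}0.png").max(2)
    def pr(lab,f,r):
        q=proj(k,[f(l/1000) for l in r]).astype(np.float32); print(nm,lab,[(l,int(v)) for l,v in zip(r,cv2.remap(g,q[None,:,0],q[None,:,1],cv2.INTER_LINEAR)[0])])
    for al in(-.018,0,.018): pr(f"collar lat@{al}",lambda l:np.r_[ax+u*al+n*l,.064],range(-33,34,2))
    pr("collar along",lambda l:np.r_[ax+n*.0145+u*l,.064],range(-33,34,2))
    for z in (.085,): pr("tongue lat",lambda l:np.r_[ax+n*l,z],range(-16,17,2))
    pr("pins lat",lambda l:np.r_[ax+u*.15+n*l,.09],range(-36,37,2))
    pr("plate lat",lambda l:np.r_[ax+u*.09+n*l,.012],list(range(-64,-46,2))+list(range(46,64,2)))
    pr("plate lat2",lambda l:np.r_[ax+u*.05+n*l,.012],list(range(-64,-46,2))+list(range(46,64,2)))
```

```text
top collar lat@-0.018 [(-33, 81), (-31, 84), (-29, 81), (-27, 79), (-25, 76), (-23, 73), (-21, 73), (-19, 77), (-17, 89), (-15, 98), (-13, 101), (-11, 100), (-9, 107), (-7, 104), (-5, 96), (-3, 99), (-1, 96), (1, 94), (3, 95), (5, 95), (7, 96), (9, 98), (11, 99), (13, 102), (15, 102), (17, 100), (19, 90), (21, 74), (23, 57), (25, 50), (27, 43), (29, 38), (31, 37), (33, 37)]
top collar lat@0 [(-33, 80), (-31, 77), (-29, 79), (-27, 77), (-25, 84), (-23, 96), (-21, 103), (-19, 105), (-17, 105), (-15, 104), (-13, 96), (-11, 95), (-9, 93), (-7, 82), (-5, 63), (-3, 65), (-1, 78), (1, 92), (3, 105), (5, 105), (7, 104), (9, 98), (11, 86), (13, 73), (15, 68), (17, 67), (19, 67), (21, 77), (23, 87), (25, 94), (27, 86), (29, 66), (31, 57), (33, 59)]
top collar lat@0.018 [(-33, 79), (-31, 84), (-29, 85), (-27, 84), (-25, 79), (-23, 80), (-21, 80), (-19, 86), (-17, 94), (-15, 99), (-13, 101), (-11, 100), (-9, 100), (-7, 96), (-5, 87), (-3, 89), (-1, 90), (1, 87), (3, 90), (5, 94), (7, 93), (9, 90), (11, 93), (13, 97), (15, 98), (17, 94), (19, 87), (21, 77), (23, 73), (25, 69), (27, 60), (29, 65),
[... 3344 characters left out ...]
14), (-10, 116), (-8, 118), (-6, 118), (-4, 117), (-2, 115), (0, 114), (2, 116), (4, 114), (6, 91), (8, 80), (10, 73), (12, 74), (14, 77), (16, 81), (18, 89), (20, 111), (22, 134), (24, 147), (26, 145), (28, 127), (30, 128), (32, 166), (34, 165), (36, 165)]
side plate lat [(-64, 168), (-62, 154), (-60, 147), (-58, 133), (-56, 76), (-54, 89), (-52, 112), (-50, 117), (-48, 118), (46, 121), (48, 122), (50, 121), (52, 121), (54, 100), (56, 104), (58, 159), (60, 170), (62, 166)]
side plate lat2 [(-64, 169), (-62, 152), (-60, 145), (-58, 143), (-56, 92), (-54, 86), (-52, 112), (-50, 117), (-48, 118), (46, 119), (48, 121), (50, 121), (52, 121), (54, 104), (56, 105), (58, 155), (60, 169), (62, 168)]
```

```bash
python3 -m jog '[[0,0,0,0.001,0.003,0.010,10],[0,0,0,0,0,0.015,10],[0,0,0,0,0,0.013,10],[0,0,0,0,0,0,10],[0,0,0,0,0,0,10],[0,0,0,0,0,0,10]]'
python3 - <<'E'
from h import *
o=[]
for n,(a,b,c,e) in(("top",(95,155,100,240)),("side",(230,390,80,220))):
    k=cam(n); o.append(cv2.resize(k["pixels"][a:b,c:e],None,fx=4 if n=="top" else 2.2,fy=4 if n=="top" else 2.2,interpolation=cv2.INTER_CUBIC))
w=max(x.shape[1] for x in o); s=np.vstack([cv2.copyMakeBorder(x,0,0,0,w-x.shape[1],0) for x in o])
cv2.imwrite("pics/near.png",np.clip(s*1.7,0,255).astype(np.uint8)[:,:,::-1]); o=observe();print(s.shape,o["position"],o["tool_rot"].round(4).tolist())
E
```

```text
time_s: 7.75
position: [0.5646, 0.0998, 0.1078]
tool_rot: [[0.164, 0.986, 0.001], [0.986, -0.164, -0.0], [0.0, 0.001, -1.0]]
ft_force: [-0.2, 0.2, -2.7]
grip_width: 0.0171
gripper_force: 78.9
(592, 560, 3) [0.56447281 0.09987151 0.10773215] [[0.1642, 0.9864, 0.0008], [0.9864, -0.1642, -0.0], [0.0001, 0.0008, -1.0]]
```

View pics/near.png

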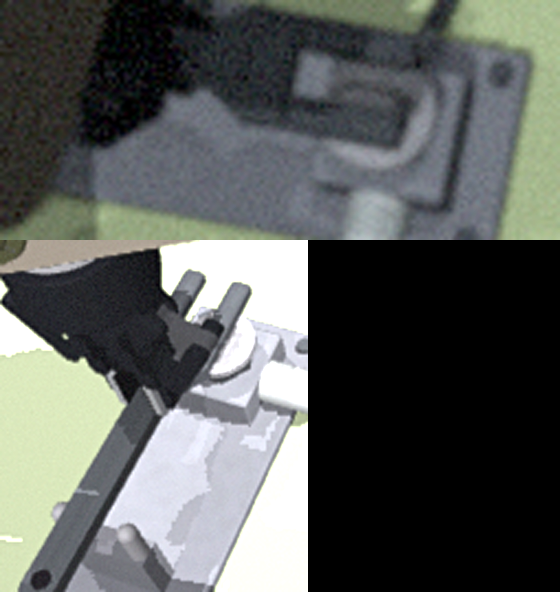

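The top crop shows the lower jaw arm at (260–405, 130) with the tongue in the slot. In the side crop the handle sits near the gap between the pins at (60,510) and (125,535). One numeric check of the jaw position in stand coordinates, at its own height:

Run:
```python
from h import *
ax=np.array([.551,.031]); t=np.radians(80.6); u=np.array([np.cos(t),np.sin(t)]); n=np.array([u[1],-u[0]])
for nm in("top","side"):
    k=cam(nm); g=cv2.cvtColor(k["pixels"],cv2.COLOR_RGB2GRAY)
    for al in(-.02,-.012,-.004,.012,.1,.12,.13):
        r=range(-36,37,2); q=proj(k,[np.r_[ax+u*al+n*l/1000,.114] for l in r]).astype(np.float32)
        print(nm,al,[(l,int(v)) for l,v in zip(r,cv2.remap(g,q[None,:,0],q[None,:,1],cv2.INTER_LINEAR)[0])])
```

```text
top -0.02 [(-36, 65), (-34, 68), (-32, 85), (-30, 92), (-28, 87), (-26, 72), (-24, 47), (-22, 40), (-20, 40), (-18, 41), (-16, 42), (-14, 41), (-12, 37), (-10, 32), (-8, 39), (-6, 39), (-4, 41), (-2, 40), (0, 44), (2, 48), (4, 55), (6, 55), (8, 49), (10, 38), (12, 33), (14, 38), (16, 40), (18, 39), (20, 39), (22, 39), (24, 39), (26, 51), (28, 64), (30, 68), (32, 72), (34, 79), (36, 95)]
top -0.012 [(-36, 66), (-34, 77), (-32, 87), (-30, 91), (-28, 89), (-26, 72), (-24, 48), (-22, 34), (-20, 39), (-18, 46), (-16, 40), (-14, 41), (-12, 40), (-10, 40), (-8, 47), (-6, 53), (-4, 52), (-2, 48), (0, 45), (2, 49), (4, 55), (6, 52), (8, 52), (10, 36), (12, 38), (14, 39), (16, 40), (18, 40), (20, 42), (22, 39), (24, 40), (26, 54), (28, 67), (30, 71), (32, 70), (34, 71), (36, 69)]
top -0.004 [(-36, 65), (-34, 70), (-32, 82), (-30, 90), (-28, 87), (-26, 72), (-24, 48), (-22, 42), (-20, 39), (-18, 42), (-16, 44), (-14, 42), (-12, 40), (-10, 40), (-8, 44), (-6, 49), (-4, 53), (-2, 48), (0, 39), (2, 47), (4, 54), (6, 55), (8, 49), (10, 38), (12, 33), (14, 38), (16, 38), (18, 35), (20, 35), (22, 32)
[... 3779 characters left out ...]
8), (-16, 135), (-14, 62), (-12, 27), (-10, 33), (-8, 57), (-6, 61), (-4, 62), (-2, 60), (0, 60), (2, 61), (4, 60), (6, 61), (8, 62), (10, 64), (12, 128), (14, 135), (16, 132), (18, 132), (20, 132), (22, 132), (24, 132), (26, 132), (28, 132), (30, 133), (32, 131), (34, 131), (36, 132)]
side 0.13 [(-36, 133), (-34, 134), (-32, 134), (-30, 133), (-28, 134), (-26, 134), (-24, 136), (-22, 137), (-20, 137), (-18, 139), (-16, 134), (-14, 61), (-12, 25), (-10, 33), (-8, 57), (-6, 62), (-4, 62), (-2, 61), (0, 60), (2, 60), (4, 60), (6, 60), (8, 60), (10, 63), (12, 120), (14, 135), (16, 133), (18, 132), (20, 132), (22, 132), (24, 133), (26, 132), (28, 131), (30, 133), (32, 131), (34, 132), (36, 131)]
```

Jaws centred within about 0.5 mm of the tongue and handle; lowering.

```bash
python3 -m jog '[[0,0,0,0,0,0.008,10],[0,0,0,0,0,0.006,10],[0,0,0,0,0,0.005,10],[0,0,0,0,0,0,10]]'; python3 -m jog '[[0,0,0,0,0,0.005,10],[0,0,0,0,0,0.005,10],[0,0,0,0,0,0,10]]'
```

```text
time_s: 8.45
position: [0.5641, 0.0998, 0.0878]
tool_rot: [[0.164, 0.986, -0.001], [0.986, -0.164, 0.0], [-0.0, -0.001, -1.0]]
ft_force: [0.2, 0.3, -1.5]
grip_width: 0.0167
gripper_force: 79.0
time_s: 8.82
position: [0.5641, 0.0998, 0.0778]
tool_rot: [[0.164, 0.986, -0.001], [0.986, -0.164, 0.0], [-0.0, -0.001, -1.0]]
ft_force: [0.4, 0.3, -2.4]
grip_width: 0.0167
gripper_force: 79.0
```

Underside is now at about 0.072, below the tongue top, with no contact force, so the tongue is in the slot.

```bash
python3 -m jog '[[0,0,0,0,0,0.004,10],[0,0,0,0,0,0.003,10],[0,0,0,0,0,0,10]]'; python3 -m jog '[[0,0,0,0,0,0.001,10],[0,0,0,0,0,0,10]]'
```

```text
time_s: 9.2
position: [0.5642, 0.0998, 0.0711]
tool_rot: [[0.164, 0.986, -0.001], [0.986, -0.164, 0.0], [-0.0, -0.001, -1.0]]
ft_force: [-0.2, 0.4, -3.3]
grip_width: 0.0168
gripper_force: 79.0
time_s: 9.45
position: [0.5643, 0.0998, 0.0703]
tool_rot: [[0.164, 0.986, 0.0], [0.986, -0.164, -0.0], [-0.0, 0.0, -1.0]]
ft_force: [0.2, -0.3, -3.0]
grip_width: 0.0171
gripper_force: 79.0
```

```bash
python3 -m jog '[[0,0,0,0,0,0.001,10],[0,0,0,0,0,0,10],[0,0,0,0,0,0.001,10],[0,0,0,0,0,0,10]]'; python3 -m jog '[[0,0,0,0,0,0,20],[0,0,0,0,0,0,60],[0,0,0,0,0,0,60],[0,0,0,0,0,0,60],[0,0,0,0,0,-0.03,60],[0,0,0,0,0,-0.04,60],[0,0,0,0,0,-0.04,60],[0,0,0,-0.06,0,0,60],[0,0,0,-0.06,0,0,60],[0,0,0,0,0,0,60]]'
python3 - <<'E'
from h import *
k=cam("side"); cv2.imwrite("pics/seat.png",np.clip(cv2.resize(k["pixels"][200:420,60:320],None,fx=2.7,fy=2.7)*1.4,0,255).astype(np.uint8)[:,:,::-1])
cv2.imwrite("pics/seat_side.png",k["pixels"][:,:,::-1]);cv2.imwrite("pics/seat_top.png",cam("top")["pixels"][:,:,::-1])
E
```

```text
time_s: 9.95
position: [0.5645, 0.0999, 0.0699]
tool_rot: [[0.164, 0.986, 0.001], [0.986, -0.164, -0.0], [0.0, 0.001, -1.0]]
ft_force: [-5.5, -0.9, 13.6]
grip_width: 0.0173
gripper_force: 80.9
time_s: 11.2
position: [0.5443, -0.0218, 0.1783]
tool_rot: [[0.169, 0.986, -0.0], [0.986, -0.169, -0.0], [-0.0, -0.0, -1.0]]
ft_force: [-0.6, 0.4, -0.7]
grip_width: 0.0513
gripper_force: 0.0
```

View pics/seat.png

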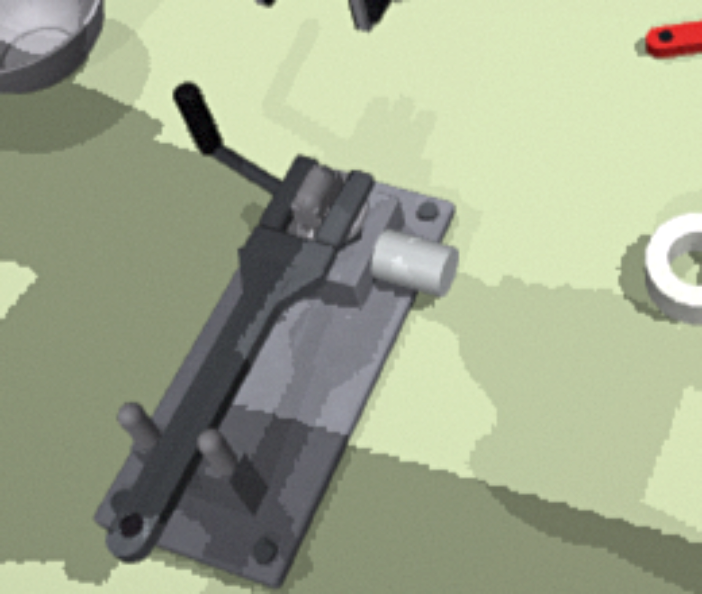

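Seated: the jaws are round the tongue, at crop (320,200), and the handle lies between the pins, at (140,430) and (215,450). The grip is unmoved, its top at (187,92). Next I turn the tool so that the fingers straddle the grip tangentially.

```bash
python3 -m jog '[[0,0,-0.161,0,0,0,45],[0,0,-0.161,0,0,0,45],[0,0,-0.161,0,0,0,45],[0,0,-0.161,0,0,0,45],[0,0,-0.161,0,0,0,45],[0,0,-0.161,0,0,0,45],[0,0,-0.161,0,0,0,45],[0,0,-0.161,0,0,0,45],[0,0,0,-0.0393,0.0254,0,45],[0,0,0,-0.0393,0.0254,0,45]]' 20; python3 -m jog '[[0,0,0,0,0,0,45],[0,0,0,0,0,0,45]]'
python3 - <<'E'
from h import *
# refine grip: black blob in saved pictures, ends of its principal axis
P=[];E=[]
for nm,(a,b,c,e) in(("top",(60,88,205,228)),("side",(225,262,120,145))):
    g=cv2.imread(f"pics/{nm}0.png").max(2); m=np.zeros_like(g); m[a:b,c:e]=g[a:b,c:e]<(30 if nm=="top" else 35)
    q=max(cv2.findContours(m,0,cv2.CHAIN_APPROX_NONE)[0],key=cv2.contourArea); r=cv2.minAreaRect(q); print(nm,r)
    k=cam(nm); P.append(k["mtx"]@np.c_[cv2.Rodrigues(k["rvec"])[0],np.ravel(k["tvec"])]); E.append(np.float64(r[0]).reshape(2,1))
X=cv2.triangulatePoints(P[0],P[1],E[0],E[1]).ravel(); print("grip centre",X[:3]/X[3])
E
```

```text
time_s: 12.55
position: [0.6387, -0.0048, 0.1785]
tool_rot: [[-0.902, 0.431, 0.0], [0.431, 0.902, 0.0], [-0.0, 0.0, -1.0]]
ft_force: [0.4, -0.4, 0.4]
grip_width: 0.0385
gripper_force: 0.0
time_s: 12.8
position: [0.637, -0.0055, 0.1779]
tool_rot: [[-0.902, 0.432, -0.001], [0.432, 0.902, 0.0], [0.001, -0.0, -1.0]]
ft_force: [0.0, 0.3, -0.6]
grip_width: 0.0384
gripper_force: 0.0
top ((216.6095733642578, 73.95890808105469), (18.609542846679688, 6.086139678955078), 69.44395446777344)
side ((133.20001220703125, 243.4000244140625), (26.832813262939453, 8.9442720413208), 63.43495178222656)
grip centre [ 0.63750026 -0.01002437  0.08063197]
```

```bash
python3 -m jog '[[0,0,0,-0.0024,-0.0039,0,45],[0,0,0,0,0,0.03,45],[0,0,0,0,0,0.025,45],[0,0,0,0,0,0.025,45],[0,0,0,0,0,0.02,45],[0,0,0,0,0,0,45]]';python3 -m jog '[[0,0,0,0,0,0,10],[0,0,0,0,0,0,10],[0,0,0,0,0,0,10],[0,0,0,0,0,0,10],[0,0,0,0,0,0,10]]' 20
python3 - <<'E'
from h import *
for n in("top","side"): cv2.imwrite(f"pics/gr_{n}.png",cam(n)["pixels"][:,:,::-1])
# arc: chord steps about the axis, -0.1 rad each, in tool axes
p=observe()["position"][:2]; R=observe()["tool_rot"]; ax=np.array([.5515,.031]); print(p,p-ax,np.linalg.norm(p-ax),np.degrees(np.arctan2(*(p-ax)[::-1])),np.degrees(np.arctan2(R[1,1],R[0,1])))
E
```

```text
time_s: 13.65
position: [0.637, -0.0116, 0.0774]
tool_rot: [[-0.901, 0.433, -0.003], [0.433, 0.901, 0.001], [0.003, -0.001, -1.0]]
ft_force: [-0.2, 0.4, -0.6]
grip_width: 0.0385
gripper_force: 0.0
time_s: 14.28
position: [0.6385, -0.0115, 0.0796]
tool_rot: [[-0.901, 0.433, 0.002], [0.433, 0.901, -0.001], [-0.002, 0.0, -1.0]]
ft_force: [-0.3, -1.0, 5.7]
grip_width: 0.0153
gripper_force: 21.1
[ 0.63853229 -0.01151972] [ 0.08703229 -0.04251972] 0.09686354061754983 -26.03787050995357 64.34581086281868
```

```bash
python3 -m jog '[[0,0,0.05,0.0001,-0.0048,0,10],[0,0,0.05,0.0001,-0.0048,0,10],[0,0,0.05,0.0001,-0.0048,0,10],[0,0,0.05,0.0001,-0.0048,0,10],[0,0,0.05,0.0001,-0.0048,0,10],[0,0,0.05,0.0001,-0.0048,0,10],[0,0,0,0,0,0,10]]'
python3 - <<'E'
from h import *
p=observe()["position"][:2]; R=observe()["tool_rot"]; ax=np.array([.5515,.031]); print(np.linalg.norm(p-ax),np.degrees(np.arctan2(*(p-ax)[::-1])),np.degrees(np.arctan2(R[1,1],R[0,1])))
cam("side")
E
```

```text
time_s: 15.25
position: [0.6225, -0.0352, 0.0796]
tool_rot: [[-0.733, 0.681, 0.003], [0.681, 0.733, -0.0], [-0.002, 0.002, -1.0]]
ft_force: [1.2, 0.0, 6.1]
grip_width: 0.0153
gripper_force: 21.1
0.09710659055306622 -42.994062340656484 47.110536439095654
```

```bash
python3 -m jog '[[0,0,0.05,0.0001,-0.0048,0,10],[0,0,0.05,0.0001,-0.0048,0,10],[0,0,0.05,0.0001,-0.0048,0,10],[0,0,0.05,0.0001,-0.0048,0,10],[0,0,0.05,0.0001,-0.0048,0,10],[0,0,0.05,0.0001,-0.0048,0,10],[0,0,0.05,0.0001,-0.0048,0,10],[0,0,0.05,0.0001,-0.0048,0,10],[0,0,0.05,0.0001,-0.0048,0,10],[0,0,0.05,0.0001,-0.0048,0,10]]'; python3 -m jog '[[0,0,0.05,0.0001,-0.0048,0,10],[0,0,0.05,0.0001,-0.0048,0,10],[0,0,0.05,0.0001,-0.0048,0,10],[0,0,0.05,0.0001,-0.0048,0,10],[0,0,0,0,0,0,10]]'
python3 - <<'E'
from h import *
p=observe()["position"][:2]; R=observe()["tool_rot"]; ax=np.array([.5515,.031]); print(np.linalg.norm(p-ax),np.degrees(np.arctan2(*(p-ax)[::-1])),np.degrees(np.arctan2(R[1,1],R[0,1])))
k=cam("top");cv2.imwrite("pics/t1.png",k["pixels"][:,:,::-1])
E
```

```text
time_s: 16.55
position: [0.583, -0.0609, 0.0795]
tool_rot: [[-0.316, 0.949, 0.003], [0.949, 0.316, -0.0], [-0.001, 0.003, -1.0]]
ft_force: [1.3, 2.6, 5.4]
grip_width: 0.0152
gripper_force: 21.1
time_s: 17.18
position: [0.5641, -0.0651, 0.0795]
tool_rot: [[-0.122, 0.993, 0.003], [0.993, 0.122, -0.0], [-0.0, 0.003, -1.0]]
ft_force: [0.6, 1.5, 5.6]
grip_width: 0.0154
gripper_force: 21.2
0.0969661560195545 -82.52955405692609 7.003493547517798
```

The lever is at value ≈1.13 relative to the stand, but the screw may have taken up its slack. I'll measure the spanner's turn and creep on.

```bash
python3 -m jog '[[0,0,0.025,0,-0.0024,0,10],[0,0,0.025,0,-0.0024,0,10],[0,0,0,0,0,0,10]]'; python3 -m jog '[[0,0,0.025,0,-0.0024,0,10],[0,0,0.025,0,-0.0024,0,10],[0,0,0,0,0,0,10]]'
python3 - <<'E'
from h import *
p=observe()["position"][:2]; ax=np.array([.5515,.031]); print(np.degrees(np.arctan2(*(p-ax)[::-1])))
t=np.radians(80.6); u=np.array([np.cos(t),np.sin(t)]); n=np.array([u[1],-u[0]])
k=cam("side");cv2.imwrite("pics/t2s.png",k["pixels"][:,:,::-1]); cv2.imwrite("pics/t2t.png",cam("top")["pixels"][:,:,::-1])
for f in("pics/seat_side.png","pics/t2s.png"):
    g=cv2.cvtColor(cv2.imread(f),cv2.COLOR_BGR2GRAY)
    for al in(.06,.1,.13,.18):
        r=range(-24,25,2); q=proj(k,[np.r_[ax+u*al+n*l/1000,.076] for l in r]).astype(np.float32)
        print(f,al,cv2.remap(g,q[None,:,0],q[None,:,1],cv2.INTER_LINEAR)[0].tolist())
E
```

```text
time_s: 17.6
position: [0.5595, -0.0656, 0.0795]
tool_rot: [[-0.073, 0.997, 0.003], [0.997, 0.073, 0.0], [-0.0, 0.003, -1.0]]
ft_force: [0.5, 3.1, 6.1]
grip_width: 0.0151
gripper_force: 21.2
time_s: 17.98
position: [0.5548, -0.0658, 0.0795]
tool_rot: [[-0.023, 1.0, 0.003], [1.0, 0.023, 0.0], [0.0, 0.003, -1.0]]
ft_force: [2.5, 3.0, 7.0]
grip_width: 0.0151
gripper_force: 21.2
-88.07607562410723
pics/seat_side.png 0.06 [78, 67, 45, 42, 42, 58, 68, 68, 65, 67, 52, 42, 42, 42, 44, 43, 44, 44, 42, 47, 59, 72, 72, 94, 104]
pics/seat_side.png 0.1 [104, 103, 103, 102, 104, 64, 37, 32, 61, 47, 46, 43, 46, 45, 44, 46, 47, 50, 69, 72, 72, 71, 70, 98, 103]
pics/seat_side.png 0.13 [66, 65, 66, 66, 69, 33, 20, 23, 45, 46, 48, 47, 44, 44, 44, 44, 47, 50, 73, 74, 73, 74, 74, 98, 103]
pics/seat_side.png 0.18 [59, 67, 69, 72, 72, 27, 17, 29, 45, 45, 47, 43, 42, 45, 48, 46, 46, 45, 44, 43, 49, 67, 71, 98, 101]
pics/t2s.png 0.06 [92, 101, 76, 52, 46, 52, 68, 83, 81, 77, 78, 80, 78, 76, 77, 78, 77, 80, 79, 80, 81, 82, 82, 107, 122]
pics/t2s.png 0.1 [100, 118, 107, 105, 89, 100, 103, 42, 23, 32, 52, 55, 55, 53, 54, 54, 51, 54, 54, 56, 81, 84, 82, 111, 134]
pics/t2s.png 0.13 [78, 78, 77, 78, 77, 78, 79, 62, 27, 27, 44, 55, 56, 55, 52, 53, 52, 55, 54, 54, 71, 86, 87, 112, 117]
pics/t2s.png 0.18 [111, 120, 121, 126, 127, 126, 126, 128, 92, 42, 42, 72, 81, 81, 81, 78, 75, 79, 79, 80, 82, 82, 81, 115, 117]
```

```bash
python3 -m jog '[[0,0,0.02,0,-0.0019,0,10],[0,0,0.02,0,-0.0019,0,10],[0,0,0,0,0,0,10]]'; python3 -m jog '[[0,0,0.02,0,-0.0019,0,10],[0,0,0,0,0,0,10]]'
python3 - <<'E'
from h import *
p=observe()["position"][:2]; ax=np.array([.5515,.031]); print(np.degrees(np.arctan2(*(p-ax)[::-1])))
c=cam("top")["pixels"][90:160,150:250]; cv2.imwrite("pics/tongue.png",np.clip(cv2.resize(c,None,fx=7,fy=7,interpolation=cv2.INTER_CUBIC)*1.8,0,255).astype(np.uint8)[:,:,::-1])
E
```

```text
time_s: 18.45
position: [0.551, -0.0658, 0.0795]
tool_rot: [[0.017, 1.0, 0.003], [1.0, -0.017, 0.0], [0.0, 0.003, -1.0]]
ft_force: [1.8, 3.2, 7.9]
grip_width: 0.015
gripper_force: 21.2
time_s: 18.7
position: [0.5491, -0.0658, 0.0795]
tool_rot: [[0.037, 0.999, 0.003], [0.999, -0.037, 0.0], [0.0, 0.003, -1.0]]
ft_force: [2.5, 3.7, 6.6]
grip_width: 0.0153
gripper_force: 21.2
-91.4063462363647
```

```bash
python3 -m jog '[[0,0,0.02,0,-0.0019,0,10],[0,0,0,0,0,0,10],[0,0,0,0,0,0,45],[0,0,0,0,0,0,45],[0,0,0,0,0,0,45],[0,0,0,0,0,-0.02,45],[0,0,0,0,0,-0.04,45],[0,0,0,0,0,-0.04,45],[0,0,0,0,0,-0.04,45],[0,0,0,0,0,0,45]]'; python3 -m jog '[[0,0,0,-0.06,0,0,45],[0,0,0,-0.06,0,0,45],[0,0,0,-0.06,0,0,45],[0,0,0,0,0,0,45]]'
python3 - <<'E'
from h import *
o=[]
t=np.radians(80.6);ax=np.array([.5515,.031])
P=[];E=[]
for n,(a,b,c,e) in(("top",(60,160,90,260)),("side",(190,420,60,300))):
    k=cam(n); cv2.imwrite(f"pics/end_{n}.png",k["pixels"][:,:,::-1]); f=3 if n=="top" else 1.3
    o.append(cv2.resize(k["pixels"][a:b,c:e],None,fx=f,fy=f,interpolation=cv2.INTER_CUBIC))
    print(n,"predicted grip mid",proj(k,[[ax[0]+.095*np.cos(np.radians(-92.5)),ax[1]+.095*np.sin(np.radians(-92.5)),.0806]]))
w=max(x.shape[1] for x in o); s=np.vstack([cv2.copyMakeBorder(x,0,0,0,w-x.shape[1],0) for x in o])
cv2.imwrite("pics/end.png",np.clip(s*1.7,0,255).astype(np.uint8)[:,:,::-1]);print(s.shape)
E
```

```text
time_s: 20.0
position: [0.5472, -0.0665, 0.2211]
tool_rot: [[0.057, 0.998, 0.006], [0.998, -0.057, -0.002], [-0.002, 0.006, -1.0]]
ft_force: [-0.2, 0.4, -0.3]
grip_width: 0.0386
gripper_force: 0.0
time_s: 20.5
position: [0.5349, -0.2494, 0.2162]
tool_rot: [[0.062, 0.998, -0.002], [0.998, -0.062, 0.001], [0.001, -0.002, -1.0]]
ft_force: [0.7, 0.8, 0.3]
grip_width: 0.0383
gripper_force: 0.0
top predicted grip mid [[244.98668687 124.36650956]]
side predicted grip mid [[196.44508513 223.72823946]]
(599, 510, 3)
```

View pics/end.png

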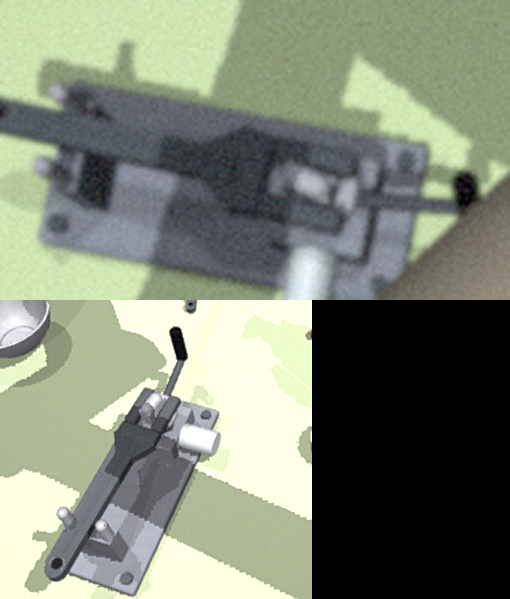

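Final view: the spanner is seated, its handle against the +x pin at crop (60,95). The lever points along the stand's −y and its grip is at (465,190), as predicted. Last, I measure the tongue's turn against the first picture.

Run:
```python
from h import *
ax=np.array([.5515,.031]); ang={}
for nm in("top","side"):
    k=cam(nm)
    for f in("0","end"):
        im=cv2.imread(f"pics/{nm}0.png" if f=="0" else f"pics/end_{nm}.png"); g=im.max(2)
        # rectify plane z=.088 around the axis, 0.25 mm/px
        N=161; gx,gy=np.meshgrid(np.linspace(-.02,.02,N),np.linspace(-.02,.02,N))
        q=proj(k,np.c_[ax[0]+gx.ravel(),ax[1]+gy.ravel(),np.full(N*N,.088)]).astype(np.float32).reshape(N,N,2)
        w=cv2.GaussianBlur(cv2.remap(g,q[...,0],q[...,1],cv2.INTER_CUBIC),(0,0),3)
        # ridge: brightest x per y-row in |y|<10 mm
        rows=range(44,118,4); xs=[np.average(np.arange(N)[45:115],weights=np.clip(w[r,45:115].astype(float)-np.percentile(w[r,45:115],60),0,None)+1e-6) for r in rows]
        s=np.polyfit(rows,xs,1); print(nm,f,"tongue angle from y",np.degrees(np.arctan(s[0])).round(1),np.round((np.array(xs)-80)/4,1).tolist())
```

```text
top 0 tongue angle from y 8.2 [-2.3, -2.3, -2.1, -1.9, -1.7, -1.4, -1.3, -1.3, -1.4, -1.3, -0.9, -0.5, -0.4, -0.5, -0.4, -0.2, 0.1, 0.2, 0.3]
top end tongue angle from y 20.5 [-3.4, -3.4, -3.2, -3.0, -2.9, -2.7, -2.3, -2.0, -1.8, -1.4, -0.9, -0.5, -0.6, -1.1, -1.0, 0.4, 3.5, 3.8, 3.6]
side 0 tongue angle from y 7.4 [-1.8, -1.9, -2.0, -2.0, -1.8, -1.5, -1.4, -1.2, -1.1, -0.8, -0.6, -0.4, -0.3, -0.2, -0.0, 0.1, 0.0, -0.1, -0.3]
side end tongue angle from y 8.4 [-3.2, -3.4, -3.5, -3.3, -3.0, -2.6, -2.1, -1.5, -1.2, -1.3, -1.7, -2.5, -3.4, -4.3, -5.2, -5.4, -2.0, 3.5, 3.0]
```

```bash
python3 -c "
from rig import job; print(job.close_job())"
```

```text
the job is handed in; nothing more can be done
None
```

The larger spanner is seated on the screw's flats with its handle between the pins, and the locknut is turned to about 1.1 rad; the screw moved about 10° (up to about 12°, limit 20°), all estimated from the pictures, and the job was handed in at about 21 s with no verdict shown.

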